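# Level the butter and pin the keeper bar

### The job

Get the butter carrier ready to travel. First, with the keeper bar still swung aside, take the heap of butter blocks down so that all five lie in the tray in a single layer, none on top of another or standing on end; then swing the bar across the tray until it stops in its clevis, and put the keeper pin from its wooden parking block down through clevis and bar until its collar rests on the clevis. Leave the shaker and the mug where they stand.

Things in the scene. Friction and masses are not known exactly. Their poses are not given: they have to be found in the camera images.
- carrier: Fixed grey tray, 270 x 210 mm outside, 260 x 200 mm inside, walls 5 mm thick and 30 mm high, a dark steel post with the bar's vertical pivot axis at x 0, y +135 mm, a dark steel clevis at x 0, y -135 mm. Origin: centre of the tray's underside, on the table; x and y along the 270 and 210 mm sides. The inner floor is at z = 8 mm.
- clevis_hole (a point): Centre of the top mouth of the vertical 12.5 mm hole through both clevis lugs, on the upper lug's top, 80 mm above the table. Lugs: level, 40 x 38 mm, z 44-54 and 68-80 mm, joined by an upright web (50 mm wide in x) 19 to 37 mm out to the carrier's -y, with a small stop on the +x side; the bar's end enters the slot from the -x side. Axes as the carrier's.
- bar (a joint): Angle of the steel keeper bar about its pivot, rad: 0 = across the tray along the carrier's -y, against its stop, its hole in line with the clevis holes; grows as it swings out over the -x side (1.57: along the carrier's -x), to 1.9. It stays where it is left. Bar 24 mm wide, from 56 to 66 mm above the table.
- bar_knob (a point): Middle of the height of the grip of the bar's upright round black knob, 110 mm from the pivot, 22 mm in diameter, its grip from 12 to 46 mm above the bar's top face; this point is 26 mm above the bar's top face.
- bar_hole (a point): Centre of the top mouth of the vertical 12.5 mm hole in the bar's end, a 34 mm square tongue, 270 mm from the pivot.
- pin: Loose steel keeper pin, upright in the parking block. Origin: on the axis, at the underside of the collar; z runs up along the pin. Below it a round shank 10 mm in diameter and 55 mm long with its last 12 mm tapered to 4 mm; above it the collar, 26 mm in diameter and 5 mm thick, then a round grip 18 mm in diameter that ends 38 mm above the origin.
- stand: Fixed wooden parking block, 60 x 60 x 66 mm, with a 15 mm vertical hole right through its middle in which the pin's shank stands, the collar resting on its top. Origin: centre of its underside.
- butter1: Paper-wrapped butter block, 70 x 45 x 36 mm, about 115 g. Origin: its centre; x along the 70 mm side, y along the 45 mm side, z along the 36 mm side. At the start one of three that lie side by side on the tray floor in the middle of the tray.
- butter2: Paper-wrapped butter block, 70 x 45 x 36 mm, about 115 g. Origin: its centre; x along the 70 mm side, y along the 45 mm side, z along the 36 mm side. At the start one of three that lie side by side on the tray floor in the middle of the tray.
- butter3: Paper-wrapped butter block, 70 x 45 x 36 mm, about 115 g. Origin: its centre; x along the 70 mm side, y along the 45 mm side, z along the 36 mm side. At the start one of three that lie side by side on the tray floor in the middle of the tray.
- butter4: Paper-wrapped butter block, 70 x 45 x 36 mm, about 115 g. Origin: its centre; x along the 70 mm side, y along the 45 mm side, z along the 36 mm side. At the start one of two that lie end to end across the three lower ones, long side along the carrier's y.
- butter5: Paper-wrapped butter block, 70 x 45 x 36 mm, about 115 g. Origin: its centre; x along the 70 mm side, y along the 45 mm side, z along the 36 mm side. At the start one of two that lie end to end across the three lower ones, long side along the carrier's y.
- shaker: Glass table shaker with a metal cap, 54 mm in diameter, 100 mm tall. Origin: centre of its underside. To be left alone.
- mug: White mug, 80 mm in diameter, 90 mm tall. Origin: centre of its underside. To be left alone.
Not all that is in view belongs to the job. Leave any black look-alike of the pin alone. What is shaped like the butter5 but orange is not meant.

How it is judged:
By the outcome, as a careful person would: the job done as asked, in the order asked, and still so for the second after the job is handed in, with the robot touching nothing.
It also fails if it takes over 72 s, if anything falls off the work surface, if the arm or the gripper's body presses on something with over 40 N, if the wrist force passes 120 N, or if a joint passes its speed limit or range.

### The arm

A 7-joint arm with a two-finger parallel gripper is mounted at the origin on the work surface. World frame = base frame: x ahead of the robot, y to its left, z up, the work surface at z = 0. Lengths are in m, angles in rad, forces in N, time in s.
With the tool pointing down it reaches from about 0.4 to 0.875 m from the base axis. Payload 19.3 kg.
Tool frame: the origin (TCP) lies at the very end of the fingers, on their centre line; the grasp point (between the pads) lies 19 mm behind it; z points along the fingers, y is the line along which they close (so a half turn about z gives the same grasp; the last joint's range is limited). The gripper opens to 85 mm and grips with 20 to 120 N. Pads are 22 mm wide; open, the fingers measure 114 mm over their backs; the gripper's body (76 mm by 85 mm) begins 54 mm behind the grasp point. The pads swing forward as they close: fully open they stand 13 mm farther back than shut.
Start: joints at [1.102, 0.521, -0.036, 1.599, 0.021, 1.021, -0.113], TCP at [0.243, -0.576, 0.231] pointing down, gripper open.
Joint ranges: [-2.91, 2.91], [-0.3, 2.13], [-1.5, 1.42], [0.17, 2.43], [-1.26, 4.41], [0.16, 1.93], [-2.52, 2.52]. Speed limits (rad/s): [1.89, 1.89, 2.39, 2.39, 3.01, 3.01, 3.01].

### API

Orientations are given as [roll, pitch, yaw] about the fixed x, y, z axes, in that order (R = Rz(yaw) Ry(pitch) Rx(roll)).
In Python, from workcell import observe, grab_frame, job_done gives the robot as it stands.
- The arm moves only by the tool move_arm, never from a script. Its argument "plan" is a list that holds one entry, the list of rows, each a list of 7 numbers: the shift along the tool's x, y, z each as a share of 0.02 m, from -1 to 1, then the turn, a rotation vector about the tool's x, y, z each as a share of 6 degrees, from -1 to 1, then the opening, from -1 (shut) to 1 (fully open). A call has exactly 10 rows; each row shifts and turns the commanded pose from where the row before left it, along the tool's axes as they then stand; what a row does not reach is not made up. A row lasts 1/10 s, in which the tool goes at most 50 mm and 8.59 degrees, less where a joint would pass 70% of its speed; a pose out of reach is approached as far as the arm can. A call with a number of a shift or a turn outside -1 to 1 is refused whole. A call with a gripper value outside its range is refused whole. The fingers move at their own pace and stop on an object; "grip_force" is the grip in N (left out, the last holds). Time passes only in rows, so rows that do not move let the fingers close, or fill a call up. It gives the time, the measured TCP pose, the force, the opening and the grip force at its end, in the units of the state.
- observe(): the state, without advancing time (a new reading comes with each control period).
- grab_frame(name): name is "scene" or "top" or "wrist"; returns a dict with "color" (480x640x3 uint8, red, green, blue), "intrinsics" (3x3 intrinsics, pixels), "k1" (the pictures are not rectified: a ray, as slopes to the right and down, at radius r is drawn at 1 + k1 r^2 times it, then the intrinsics apply), "position" and "orientation" of the camera in the world; the wrist camera has in their place "tool_from_camera" (4x4, takes a point from camera to tool coordinates, whose origin is the TCP and whose axes are the flange's). Camera axes: x right, y down, z forward; pixel columns grow to the right and rows downward; lengths in m; the calibration is good to about 2 mm. A picture is of the moment at which its call begins: read the wrist's pose just before it. There is no depth.
- job_done(): hands the job in; it is judged then, once.
The state is a dict: "clock": time; "qpos": joint angles; "qd": joint speeds; "joint_efforts": joint torques, N m; "position": TCP position; "tool_rot": TCP orientation; "force": force on the tool from outside, world axes, zero at the start; "moment": the same for the moment, N m; "grip_width": finger opening in m; "finger_force": force on a finger pad.
Only numpy, scipy, OpenCV 4.12 (cv2) and the standard library are available. Lean on these libraries where they do the work, as an engineer would, in place of code of your own. Each camera call takes 0.05 s, during which the arm holds its last target. There are 200 camera calls.

## Working session

There is one attempt and no reset: what is moved stays moved. The work goes in short steps, Python scripts to look and compute and a tool call to move; the robot and the scene stay as the last step left them, time stands still between calls to the robot, and variables do not carry over. Pictures are saved under pics/ and viewed, at most 10 in all, crops included, and the job is handed in when it is done.

Besides the shell and the picture viewer there is one more tool, called as name([rows], argument=value, ...), one row to a line, values as JSON. move_arm: Moves the arm, as the interface text tells. Shift numbers are shares of 0.02 m and turn numbers shares of 6 degrees, none past 1 either way. Its arguments: {"type":"object","properties":{"plan":{"type":"array"},"grip_force":{"type":"number"}},"required":["plan"]}

```bash
mkdir -p pics
cat > h.py <<'E'
import numpy as np,cv2
from workcell import observe,grab_frame,job_done
from scipy.spatial.transform import Rotation as R
def rot(o):
    o=np.array(o,float)
    if o.shape==(3,3): return o
    if o.size==4: return R.from_quat(o).as_matrix()
    return R.from_euler('xyz',o).as_matrix()
def cam(n):
    s=observe(); f=grab_frame(n)
    if 'position' in f: f['R']=rot(f['orientation']);f['p']=np.array(f['position'])
    else:
        T=np.array(f['tool_from_camera']);Rt=rot(s['tool_rot']);f['R']=Rt@T[:3,:3];f['p']=Rt@T[:3,3]+np.array(s['position'])
    return f
def ray(f,uv):
    K=np.array(f['intrinsics']);k=f['k1']
    d=cv2.undistortPoints(np.array([[uv]],float),K,np.array([k,0,0,0,0.]))[0,0]
    return f['R']@np.array([d[0],d[1],1])
def onz(f,uv,z):
    d=ray(f,uv);return f['p']+d*(z-f['p'][2])/d[2]
def proj(f,P):
    c=f['R'].T@(np.array(P)-f['p']);x=c[:2]/c[2];x=x*(1+f['k1']*(x@x));return np.array(f['intrinsics'])[:2,:2]@x+np.array(f['intrinsics'])[:2,2]
def save(f,n): cv2.imwrite('pics/'+n,f['color'][:,:,::-1])
E
python3 - <<'E'
from h import *
s=observe();print(s)
for n in('scene','top'):
    f=cam(n);save(f,n+'0.png');np.save(n+'0.npy',f,allow_pickle=True);print(n,f['intrinsics'],f['k1'],f['p'],f['R'].round(3),f['orientation'])
E
```

```text
{'clock': 0.0, 'qpos': array([ 1.1018195 ,  0.52203933, -0.03632446,  1.59998526,  0.02116246,
        1.021075  , -0.1128016 ]), 'qd': array([ 0.00241493,  0.00017117,  0.00049587, -0.00112861,  0.00080036,
        0.0015939 , -0.00072864]), 'joint_efforts': array([ 3.87241471e-04, -9.27129936e+01,  1.97998300e+00, -3.69930625e+01,
        1.77989923e-02,  8.24909192e-03, -5.30180409e-05]), 'position': array([ 0.24253182, -0.57567258,  0.23071812]), 'tool_rot': array([-3.14046995e+00,  4.83424500e-05,  3.98742693e-01]), 'force': array([-0.05849449, -0.16046931,  0.70072084]), 'moment': array([-0.02296797,  0.00048031, -0.03753841]), 'finger_force': 0.0, 'grip_width': 0.08547648916802655}
scene [[436.42114396   0.         320.32034456]
 [  0.         436.42114396 230.3614879 ]
 [  0.           0.           1.        ]] -0.06400034583932805 [ 1.09554373 -0.10331802  0.69459708] [[ 0.222  0.75  -0.623]
 [ 0.975 -0.172  0.14 ]
 [-0.002 -0.639 -0.769]] [-2.44835410e+00  2.27780144e-03  1.34699866e+00]
top [[560.48728932   0.         327.19971196]
 [  0.         560.48728932 239.76217959]
 [  0.           0.           1.        ]] -0.06539179983862492 [0.31459934 0.03675893 1.17397418] [[ 0.034 -0.974  0.222]
 [-0.999 -0.035 -0.   ]
 [ 0.008 -0.222 -0.975]] [-2.91746708 -0.00812861 -1.53721275]
```

View pics/top0.png

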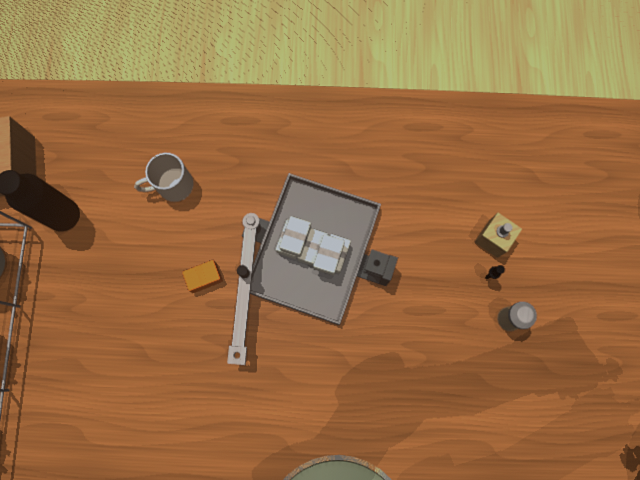

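View pics/scene0.png

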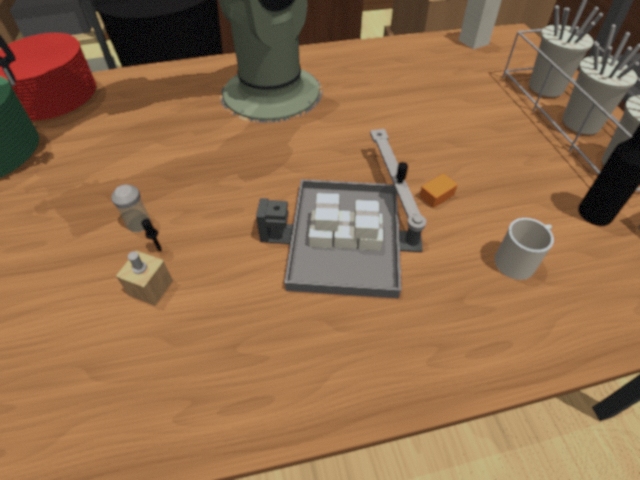

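Top view: tray centred at about (318,250), post (251,220), bar running to its hole at (237,355), clevis (379,265), wooden block with the grey pin at (503,231). There are two pin candidates. The grey one at (505,230) stands in the wooden block and fits. The black one at (495,272) is the look-alike. The orange block at (202,277) is not meant. I'll confirm in an enlarged crop.

Run:
```python
from h import *
t=np.load('top0.npy',allow_pickle=True).item();s=np.load('scene0.npy',allow_pickle=True).item()
c=t['color'];
a=cv2.resize(c[165:345,225:405],(600,600),interpolation=cv2.INTER_CUBIC)
b=cv2.resize(c[205:345,475:541][:140],(200,424),interpolation=cv2.INTER_CUBIC)
im=np.zeros((600,800,3),np.uint8);im[:,:600]=a;im[:424,600:]=b
cv2.imwrite('pics/crop1.png',im[:,:,::-1])
for n,uv,z in [('barhole',(237,355),.066),('clevis',(377,262),.08),('post',(251,220),.066),('pin',(505,229),.104),('knob',(243,271),.112),('c1',(290,176),.03),('c2',(380,205),.03),('c3',(340,323),.03),('c4',(252,292),.03),('shaker',(523,314),.1)]:
    print(n,onz(t,uv,z).round(4))
for n,uv,z in [('barhole',(379,135),.066),('clevis',(276,207),.08),('post',(417,222),.066),('pin',(136,257),.104)]:print('S',n,onz(s,uv,z).round(4))
```

```text
barhole [0.3316 0.2037 0.066 ]
clevis [ 0.5224 -0.0642  0.08  ]
post [0.6032 0.1933 0.066 ]
pin [ 0.5931 -0.3158  0.104 ]
knob [0.4896 0.1957 0.112 ]
c1 [0.7133 0.1209 0.03  ]
c2 [ 0.6553 -0.0735  0.03  ]
c3 [0.4034 0.0045 0.03  ]
c4 [0.4602 0.1867 0.03  ]
shaker [ 0.4261 -0.3465  0.1   ]
S barhole [0.3383 0.2059 0.066 ]
S clevis [ 0.5215 -0.0613  0.08  ]
S post [0.6071 0.1956 0.066 ]
S pin [ 0.6041 -0.3134  0.104 ]
```

View pics/crop1.png

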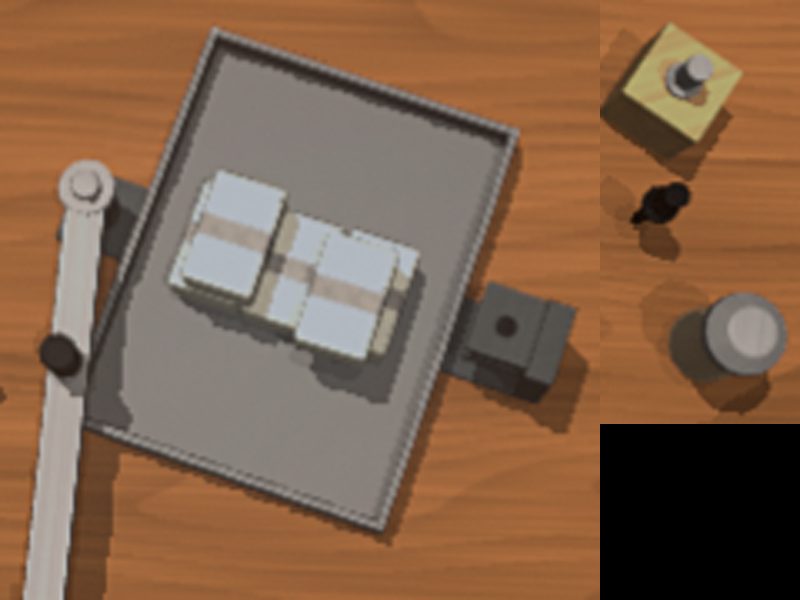

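The crop confirms it: the grey pin with its collar is in the wooden block, and the black one lies loose on the table. I want one closer look at how the heap is stacked.

Run:
```python
from h import *
s=np.load('scene0.npy',allow_pickle=True).item();t=np.load('top0.npy',allow_pickle=True).item()
cv2.imwrite('pics/crop2.png',cv2.resize(s['color'][170:290,280:440],(800,600),interpolation=cv2.INTER_CUBIC)[:,:,::-1])
# triangulate helpers
def tri(u,v):
    a,b=t['p'],s['p'];d,e=ray(t,u),ray(s,v);k=np.linalg.lstsq(np.c_[d,-e],b-a,rcond=None)[0]
    return ((a+k[0]*d+b+k[1]*e)/2).round(4),np.linalg.norm(a+k[0]*d-b-k[1]*e).round(4)
for n,u,v in [('clev',(377,262.5),(276,207)),('barhole',(237,355),(379,135)),('pin',(505,229),(136,257))]:print(n,tri(u,v))
cx,cy=np.array([.954,-.30,0]),np.array([.30,.954,0]);o=np.array([.5628,.0645,0])
for z in(.08,):
  for p in [(220,170),(287,190),(250,300),(185,275),(335,228),(400,252),(365,360),(297,343)]:
    w=onz(t,(225+(p[0]+.5)*.3-.5,165+(p[1]+.5)*.3-.5),z);print(p,w.round(3),((w-o)@cx).round(3),((w-o)@cy).round(3))
```

```text
clev (array([ 0.5215, -0.0627,  0.0803]), np.float64(0.0029))
barhole (array([0.3322, 0.2063, 0.0611]), np.float64(0.0039))
pin (array([ 0.5956, -0.318 ,  0.094 ]), np.float64(0.002))
(220, 170) [0.611 0.112 0.08 ] 0.032 0.06
(287, 190) [0.6   0.071 0.08 ] 0.034 0.017
(250, 300) [0.532 0.09  0.08 ] -0.037 0.015
(185, 275) [0.546 0.13  0.08 ] -0.036 0.057
(335, 228) [0.578 0.041 0.08 ] 0.021 -0.018
(400, 252) [0.564 0.001 0.08 ] 0.02 -0.06
(365, 360) [0.498 0.02  0.08 ] -0.049 -0.062
(297, 343) [0.507 0.061 0.08 ] -0.052 -0.02
```

View pics/crop2.png

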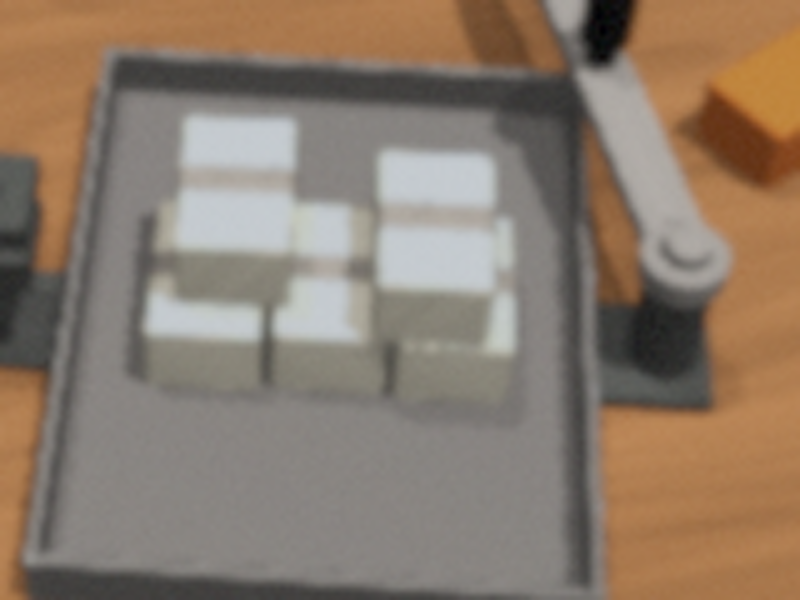

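Both upper blocks lie flat with their long sides along carrier x. The left one (crop 437,220; carrier +y) and the right one (crop 238,185; carrier -y) have a gap between them. The three lower blocks sit side by side beneath, and the +x side of the tray is free. I'll grip across the 45 mm sides and set both blocks down on the +x side.

```bash
cat >> h.py <<'E'
def go(p1,yaw1,n,p0=None,yaw0=None):
    "constant row repeated n times"
    s=observe()
    if p0 is None: p0=s['position'];yaw0=s['tool_rot'][2]
    d=(np.radians(yaw1)-yaw0+np.pi)%(2*np.pi)-np.pi
    w=-d/n; D=R.from_euler('xyz',[np.pi,0,yaw0]).as_matrix().T@(np.array(p1)-p0)
    M=sum(R.from_euler('z',w*i).as_matrix() for i in range(n)); v=np.linalg.solve(M,D)
    print(n,'rows',(v/.02).round(3),'turn z',(np.degrees(w)/6).round(3)); return np.array(p1),np.radians(yaw1)
def st():
    s=observe();print(round(s['clock'],2),s['position'].round(4),np.degrees(s['tool_rot']).round(2),s['force'].round(1),round(s['grip_width'],4),round(s['finger_force'],1))
E
python3 - <<'E'
from h import *
a=go([.572,.101,.17],-16.5,30)
b=go([.572,.101,.05],-16.5,10,*a)
go([.572,.101,.17],-16.5,40)
E
```

```text
30 rows [ 0.636 -1.11   0.101] turn z 0.219
10 rows [ 0.  -0.   0.6] turn z -0.0
40 rows [ 0.474 -0.834  0.076] turn z 0.164
```

move_arm([
  [[0.474,-0.834,0.076,0,0,0.164,0.5],[0.474,-0.834,0.076,0,0,0.164,0.5],[0.474,-0.834,0.076,0,0,0.164,0.5],[0.474,-0.834,0.076,0,0,0.164,0.5],[0.474,-0.834,0.076,0,0,0.164,0.5],[0.474,-0.834,0.076,0,0,0.164,0.5],[0.474,-0.834,0.076,0,0,0.164,0.5],[0.474,-0.834,0.076,0,0,0.164,0.5],[0.474,-0.834,0.076,0,0,0.164,0.5],[0.474,-0.834,0.076,0,0,0.164,0.5]],
], grip_force=40)

```text
clock: 1.1
position: [0.2799, -0.3871, 0.2159]
tool_rot: [-3.141, 0.0, 0.226]
force: [0.2, -0.4, -0.7]
grip_width: 0.0638
finger_force: 0.0
```

Run:
```python
from h import *
a=go([.44,-.2,.20],np.degrees(.226),10)
b=go([.572,.101,.15],-16.5,20,*a)
```

```text
10 rows [ 0.99  -0.732  0.08 ] turn z 0.0
20 rows [ 0.32  -0.767  0.125] turn z 0.245
```

move_arm([
  [[0.99,-0.73,0.08,0,0,0,0.5],[0.99,-0.73,0.08,0,0,0,0.5],[0.99,-0.73,0.08,0,0,0,0.5],[0.99,-0.73,0.08,0,0,0,0.5],[0.99,-0.73,0.08,0,0,0,0.5],[0.99,-0.73,0.08,0,0,0,0.5],[0.99,-0.73,0.08,0,0,0,0.5],[0.99,-0.73,0.08,0,0,0,0.5],[0.99,-0.73,0.08,0,0,0,0.5],[0.99,-0.73,0.08,0,0,0,0.5]],
])

```text
clock: 2.1
position: [0.4404, -0.2003, 0.1999]
tool_rot: [-3.141, 0.0, 0.227]
force: [0.1, 0.1, -0.0]
grip_width: 0.064
finger_force: 0.0
```

move_arm([
  [[0.32,-0.77,0.125,0,0,0.245,0.5],[0.32,-0.77,0.125,0,0,0.245,0.5],[0.32,-0.77,0.125,0,0,0.245,0.5],[0.32,-0.77,0.125,0,0,0.245,0.5],[0.32,-0.77,0.125,0,0,0.245,0.5],[0.32,-0.77,0.125,0,0,0.245,0.5],[0.32,-0.77,0.125,0,0,0.245,0.5],[0.32,-0.77,0.125,0,0,0.245,0.5],[0.32,-0.77,0.125,0,0,0.245,0.5],[0.32,-0.77,0.125,0,0,0.245,0.5]],
])

```text
clock: 3.1
position: [0.4863, -0.0408, 0.1748]
tool_rot: [-3.142, 0.0, -0.031]
force: [-0.3, -0.3, -0.0]
grip_width: 0.0638
finger_force: 0.0
```

Run:
```python
from h import *
st();w=cam('wrist');save(w,'w1.png');np.save('w1.npy',w,allow_pickle=True)
go([.572,.101,.16],-16.5,10)
```

```text
3.1 [ 0.4863 -0.0408  0.1748] [-1.80e+02  2.00e-02 -1.75e+00] [-0.3 -0.3 -0. ] 0.0638 0.0
10 rows [ 0.319 -0.752  0.073] turn z 0.246
```

View pics/w1.png

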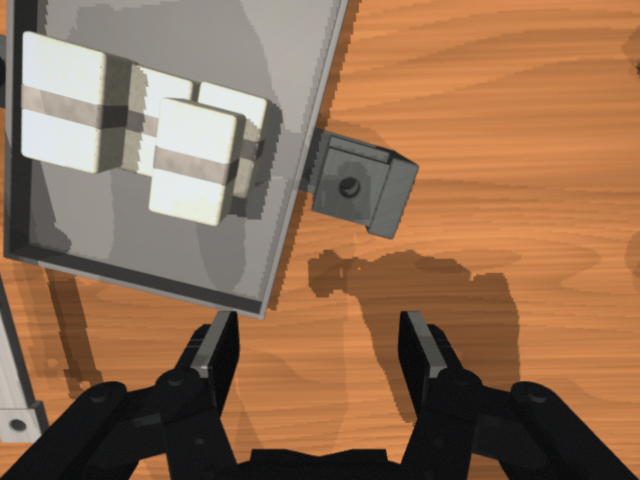

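The wrist view shows the upper blocks at around (62,102) and (196,160), the clevis hole at (349,186) and the bar hole at (18,424). I'll compute positions from it.

Run:
```python
from h import *
w=np.load('w1.npy',allow_pickle=True).item()
for n,pts in [('A',[(23,31),(106,56),(100,173),(23,155)]),('B',[(168,97),(243,117),(222,224),(150,207)])]:
    P=np.array([onz(w,p,.08) for p in pts]);print(n,P.mean(0).round(4),[np.linalg.norm(P[i]-P[i-1]).round(3) for i in range(4)],np.degrees(np.arctan2(*(P[1]-P[2])[1::-1])).round(1),np.degrees(np.arctan2(*(P[0]-P[3])[1::-1])).round(1))
h=onz(w,(349,186),.08);print(h,onz(w,(18,424),.066))
P=[onz(w,p,.03) for p in [(4,258),(262,317),(350,0)]];print(np.round(P,4))
print(np.degrees(np.arctan2(*(P[2]-P[1])[1::-1])),np.degrees(np.arctan2(*(P[0]-P[1])[1::-1])))
```

```text
A [0.5749 0.1027 0.08  ] [np.float64(0.068), np.float64(0.044), np.float64(0.066), np.float64(0.045)] -15.0 -15.8
B [0.5405 0.0314 0.08  ] [np.float64(0.067), np.float64(0.043), np.float64(0.067), np.float64(0.045)] -16.8 -18.5
[ 0.52437165 -0.06083246  0.08      ] [0.33509065 0.20650081 0.066     ]
[[ 0.4651  0.2073  0.03  ]
 [ 0.4063  0.0085  0.03  ]
 [ 0.6345 -0.0655  0.03  ]]
-17.9788762751837 73.50206267790985
```

Run:
```python
from h import *
a=go([.574,.102,.12],-16.5,10)
b=go([.574,.102,.052],-16.5,4,*a)
c=go([.574,.102,.132],-16.5,4,*b)
d=go([.6554,.0836,.10],-16.8,6,*c)
e=go([.6554,.0836,.016],-16.8,7,*d)
```

```text
10 rows [ 0.328 -0.758  0.273] turn z 0.246
4 rows [ 0.   -0.    0.85] turn z -0.0
4 rows [ 0.  0. -1.] turn z -0.0
6 rows [ 0.694 -0.047  0.267] turn z 0.008
7 rows [ 0.  -0.   0.6] turn z -0.0
```

move_arm([
  [[0.33,-0.76,0.27,0,0,0.246,0.5],[0.33,-0.76,0.27,0,0,0.246,0.5],[0.33,-0.76,0.27,0,0,0.246,0.5],[0.33,-0.76,0.27,0,0,0.246,0.5],[0.33,-0.76,0.27,0,0,0.246,0.5],[0.33,-0.76,0.27,0,0,0.246,0.5],[0.33,-0.76,0.27,0,0,0.246,0.5],[0.33,-0.76,0.27,0,0,0.246,0.5],[0.33,-0.76,0.27,0,0,0.246,0.5],[0.33,-0.76,0.27,0,0,0.246,0.5]],
])

```text
clock: 4.15
position: [0.5735, 0.0994, 0.1207]
tool_rot: [3.141, 0.0, -0.288]
force: [0.2, 0.8, -0.3]
grip_width: 0.0641
finger_force: 0.0
```

move_arm([
  [[0,0,0.85,0,0,0,0.5],[0,0,0.85,0,0,0,0.5],[0,0,0.85,0,0,0,0.5],[0,0,0.85,0,0,0,0.5],[0,0,0,0,0,0,0.5],[0,0,0,0,0,0,-0.5],[0,0,0,0,0,0,-0.5],[0,0,0,0,0,0,-0.5],[0,0,0,0,0,0,-0.5],[0,0,0,0,0,0,-0.5]],
])

```text
clock: 5.15
position: [0.5737, 0.099, 0.0539]
tool_rot: [-3.141, -0.001, -0.287]
force: [-1.1, -1.1, 7.6]
grip_width: 0.0447
finger_force: 42.4
```

move_arm([
  [[0,0,-1,0,0,0,-0.5],[0,0,-1,0,0,0,-0.5],[0,0,-1,0,0,0,-0.5],[0.2,0,-0.8,0,0,0,-0.5],[0.7,-0.05,0.25,0,0,0,-0.5],[0.7,-0.05,0.25,0,0,0,-0.5],[0.7,-0.05,0.25,0,0,0,-0.5],[0.7,-0.05,0.25,0,0,0,-0.5],[0.7,-0.05,0.25,0,0,0,-0.5],[0.5,-0.05,0.25,0,0,0,-0.5]],
])

```text
clock: 6.15
position: [0.6564, 0.0806, 0.099]
tool_rot: [3.142, -0.0, -0.288]
force: [-0.2, 0.0, -0.8]
grip_width: 0.0446
finger_force: 41.5
```

Run:
```python
from h import *
st()
d=go([.6554,.0836,.022],-16.8,7)
```

```text
6.15 [0.6564 0.0806 0.099 ] [ 1.800e+02 -2.000e-02 -1.647e+01] [-0.2  0.  -0.8] 0.0446 41.5
7 rows [-0.013 -0.019  0.55 ] turn z 0.008
```

move_arm([
  [[0,0,0.7,0,0,0,-0.5],[0,0,0.7,0,0,0,-0.5],[0,0,0.7,0,0,0,-0.5],[0,0,0.7,0,0,0,-0.5],[0,0,0.7,0,0,0,-0.5],[0,0,0.3,0,0,0,-0.5],[0,0,0.2,0,0,0,-0.5],[0,0,0,0,0,0,0.4],[0,0,0,0,0,0,0.4],[0,0,0,0,0,0,0.4]],
])

```text
clock: 7.15
position: [0.6561, 0.081, 0.0198]
tool_rot: [-3.141, -0.001, -0.287]
force: [-0.1, 0.3, 1.0]
grip_width: 0.0593
finger_force: 0.0
```

Run:
```python
from h import *
st()
s=observe()
a=go([*s['position'][:2],.12],-17.2,5)
a=go([.540,.031,.12],-17.2,5,*a)
```

```text
7.15 [0.6561 0.081  0.0198] [-1.7997e+02 -6.0000e-02 -1.6460e+01] [-0.1  0.3  1. ] 0.0593 0.0
5 rows [ 0.     0.    -1.002] turn z 0.025
5 rows [-0.961  0.821  0.   ] turn z -0.0
```

move_arm([
  [[0,0,-1,0,0,0.02,0.45],[0,0,-1,0,0,0.02,0.45],[0,0,-1,0,0,0.02,0.5],[0,0,-1,0,0,0.02,0.5],[0,0,-1,0,0,0.02,0.5],[-0.96,0.82,0,0,0,0,0.5],[-0.96,0.82,0,0,0,0,0.5],[-0.96,0.82,0,0,0,0,0.5],[-0.96,0.82,0,0,0,0,0.5],[-0.96,0.82,0,0,0,0,0.5]],
])

```text
clock: 8.15
position: [0.5391, 0.0304, 0.1197]
tool_rot: [-3.141, -0.001, -0.298]
force: [-0.9, -0.7, -0.9]
grip_width: 0.0641
finger_force: 0.0
```

move_arm([
  [[0,0,0.8,0,0,0,0.5],[0,0,0.8,0,0,0,0.5],[0,0,0.8,0,0,0,0.5],[0,0,0.8,0,0,0,0.5],[0,0,0,0,0,0,0.5],[0,0,0,0,0,0,-0.5],[0,0,0,0,0,0,-0.5],[0,0,0,0,0,0,-0.5],[0,0,0,0,0,0,-0.5],[0,0,0,0,0,0,-0.5]],
])

```text
clock: 9.15
position: [0.5404, 0.0308, 0.0562]
tool_rot: [-3.141, -0.001, -0.298]
force: [-1.0, 0.2, 8.7]
grip_width: 0.0443
finger_force: 42.0
```

Run:
```python
from h import *
st()
s=observe();p=s['position']
a=go([*p[:2],p[2]+.07],-17.2,4)
a=go([.6294,-.0005,.1],-17.2,6,*a)
```

```text
9.15 [0.5404 0.0308 0.0562] [-1.7996e+02 -8.0000e-02 -1.7060e+01] [-1.   0.2  8.7] 0.0443 42.0
4 rows [ 0.     0.    -0.875] turn z 0.006
6 rows [0.786 0.03  0.218] turn z -0.0
```

move_arm([
  [[0,0,-0.9,0,0,0,-0.5],[0,0,-0.9,0,0,0,-0.5],[0,0,-0.9,0,0,0,-0.5],[0,0,-0.8,0,0,0,-0.5],[0.79,0.03,0.2,0,0,0,-0.5],[0.79,0.03,0.2,0,0,0,-0.5],[0.79,0.03,0.2,0,0,0,-0.5],[0.79,0.03,0.2,0,0,0,-0.5],[0.79,0.03,0.2,0,0,0,-0.5],[0.77,0.03,0.2,0,0,0,-0.5]],
])

```text
clock: 10.15
position: [0.6297, -0.0007, 0.1015]
tool_rot: [-3.141, -0.001, -0.298]
force: [0.1, 0.3, -0.6]
grip_width: 0.0439
finger_force: 41.4
```

move_arm([
  [[0,0,0.7,0,0,0,-0.5],[0,0,0.7,0,0,0,-0.5],[0,0,0.7,0,0,0,-0.5],[0,0,0.7,0,0,0,-0.5],[0,0,0.7,0,0,0,-0.5],[0,0,0.3,0,0,0,-0.5],[0,0,0.2,0,0,0,-0.5],[0,0,0,0,0,0,0.4],[0,0,0,0,0,0,0.4],[0,0,0,0,0,0,0.4]],
])

```text
clock: 11.15
position: [0.6294, -0.0004, 0.0217]
tool_rot: [-3.141, -0.001, -0.298]
force: [0.6, 1.1, 0.8]
grip_width: 0.0598
finger_force: 0.0
```

Run:
```python
from h import *
st()
f=cam('top');np.save('t2.npy',f,allow_pickle=True);s=cam('scene')
im=np.zeros((400,800,3),np.uint8);im[:,:400]=cv2.resize(f['color'][165:345,225:405],(400,400));im[:,400:]=cv2.resize(s['color'][150:310,270:430],(400,400))
cv2.imwrite('pics/c3.png',im[:,:,::-1])
```

```text
11.15 [ 6.294e-01 -4.000e-04  2.170e-02] [-1.7998e+02 -5.0000e-02 -1.7060e+01] [0.6 1.1 0.8] 0.0598 0.0
```

View pics/c3.png

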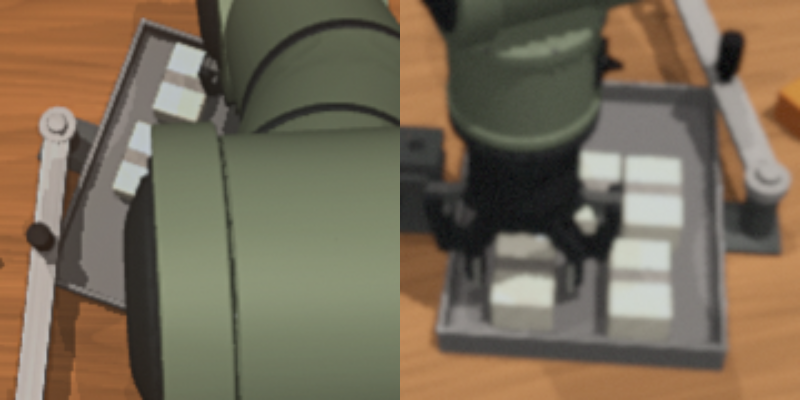

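Run:
```python
from h import *
print(observe()['qpos'].round(2))
s=observe();p=s['position']
a=go([*p[:2],.14],-17.1,6)
b=go([.493,.1993,.16],-2.2,14,*a)
c=go([.493,.1993,.078],-2.2,6,*b)
```

```text
[-0.05  0.8  -0.06  1.71  0.07  0.63 -2.02]
6 rows [ 0.     0.    -0.987] turn z 0.001
14 rows [-0.607 -0.618 -0.071] turn z -0.177
6 rows [ 0.    -0.     0.683] turn z -0.0
```

Both blocks lie flat on the +x side of the tray. In the scene half they are at about (525,300) and (640,295), clear of the lower three. Next is the knob.

move_arm([
  [[0,0,-1,0,0,0,0.4],[0,0,-1,0,0,0,0.4],[0,0,-1,0,0,0,0.4],[0,0,-1,0,0,0,0.4],[0,0,-1,0,0,0,0.4],[0,0,-1,0,0,0,0.4],[-0.6,-0.6,-0.1,0,0,-0.18,0.4],[-0.6,-0.6,-0.1,0,0,-0.18,0.4],[-0.6,-0.6,-0.1,0,0,-0.18,0.4],[-0.6,-0.6,-0.1,0,0,-0.18,0.4]],
])

```text
clock: 12.25
position: [0.5942, 0.0604, 0.1486]
tool_rot: [3.141, 0.001, -0.22]
force: [0.7, -0.4, 0.1]
grip_width: 0.06
finger_force: 0.0
```

Run:
```python
from h import *
st();w=cam('wrist');save(w,'w4.png');np.save('w4.npy',w,allow_pickle=True)
for P in [(.493,.2,.112),(.335,.2065,.066),(.6033,.196,.066)]:print(proj(w,P).round(0))
go([.493,.1993,.16],-2.2,10)
```

```text
12.25 [0.5942 0.0604 0.1486] [ 1.7999e+02  7.0000e-02 -1.2580e+01] [ 0.7 -0.4  0.1] 0.06 0.0
[131. 476.]
[217. 565.]
[106. 282.]
10 rows [-0.589 -0.607 -0.055] turn z -0.17
```

View pics/w4.png

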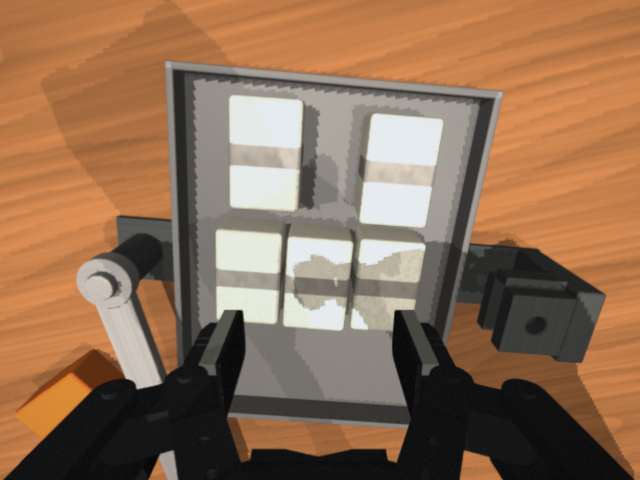

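All five blocks lie flat in a single layer. The pivot is at (103,283), where I predicted it, and the clevis hole is at (537,324).

move_arm([
  [[-0.59,-0.61,-0.06,0,0,-0.17,0.5],[-0.59,-0.61,-0.06,0,0,-0.17,0.5],[-0.59,-0.61,-0.06,0,0,-0.17,0.5],[-0.59,-0.61,-0.06,0,0,-0.17,0.5],[-0.59,-0.61,-0.06,0,0,-0.17,0.5],[-0.59,-0.61,-0.06,0,0,-0.17,0.5],[-0.59,-0.61,-0.06,0,0,-0.17,0.5],[-0.59,-0.61,-0.06,0,0,-0.17,0.5],[-0.59,-0.61,-0.06,0,0,-0.17,0.5],[-0.59,-0.61,-0.06,0,0,-0.17,0.5]],
])

```text
clock: 13.3
position: [0.4952, 0.197, 0.1612]
tool_rot: [-3.142, -0.0, -0.043]
force: [-0.1, -0.2, 0.5]
grip_width: 0.0637
finger_force: 0.0
```

Run:
```python
from h import *
st();w=np.load('w4.npy',allow_pickle=True).item()
print(onz(w,(537,324),.08),onz(w,(103,283),.07))
s=cam('scene');t=cam('top')
# black knob blob
for n,f,c0 in(('s',s,(402,172)),('t',t,(243,271))):
    g=f['color'].max(2)<60;g[:c0[1]-15]=0;g[c0[1]+15:]=0;g[:,:c0[0]-14]=0;g[:,c0[0]+14:]=0
    v,u=np.nonzero(g);print(n,len(u),u.min() if len(u) else 0,u.max() if len(u) else 0,v.min() if len(v) else 0,v.max() if len(v) else 0,proj(f,(.493,.1993,.112)),proj(f,(.493,.1993,.08)))
go([.493,.1993,.078],-2.2,6)
```

```text
13.3 [0.4952 0.197  0.1612] [-180.     -0.     -2.45] [-0.1 -0.2  0.5] 0.0637 0.0
[ 0.52370438 -0.06219729  0.08      ] [0.60450463 0.19512837 0.07      ]
s 169 396 406 163 182 [401.97467302 164.35253311] [399.80204902 176.12450576]
t 228 229 256 270 284 [241.27313019 269.20953462] [243.56121642 271.97777127]
6 rows [-0.013 -0.008  0.695] turn z -0.003
```

move_arm([
  [[0,0,0.8,0,0,0,0.5],[0,0,0.8,0,0,0,0.5],[-0.05,-0.05,0.8,0,0,0,0.5],[0,0,0.8,0,0,0,0.5],[0,0,0.8,0,0,0,0.5],[0,0,0.1,0,0,0,-1],[0,0,0,0,0,0,-1],[0,0,0,0,0,0,-1],[0,0,0,0,0,0,-1],[0,0,0,0,0,0,-1]],
], grip_force=30)

```text
clock: 14.4
position: [0.4955, 0.1972, 0.0799]
tool_rot: [-3.141, -0.001, -0.044]
force: [-1.1, -0.6, 8.7]
grip_width: 0.0211
finger_force: 30.0
```

Run:
```python
from h import *
st()
piv=np.array([.6045,.195]);p=observe()['position'][:2]-piv;print(np.linalg.norm(p),np.degrees(np.arctan2(p[1],p[0]))%360)
a=np.degrees(np.arctan2(p[1],p[0]))%360
y0=np.degrees(observe()['tool_rot'][2])
e=np.radians(252.57);d=252.57-a;print(d)
go([*(piv+np.linalg.norm(p)*np.array([np.cos(e),np.sin(e)])),observe()['position'][2]],y0+d,20)
```

```text
14.4 [0.4955 0.1972 0.0799] [-1.7997e+02 -6.0000e-02 -2.5400e+00] [-1.1 -0.6  8.7] 0.0211 30.0
0.10899501874299988 178.86780482937337
73.70219517062662
20 rows [0.02 0.35 0.  ] turn z -0.614
```

move_arm([
  [[0.02,0.35,0,0,0,-0.614,-1],[0.02,0.35,0,0,0,-0.614,-1],[0.02,0.35,0,0,0,-0.614,-1],[0.02,0.35,0,0,0,-0.614,-1],[0.02,0.35,0,0,0,-0.614,-1],[0.02,0.35,0,0,0,-0.614,-1],[0.02,0.35,0,0,0,-0.614,-1],[0.02,0.35,0,0,0,-0.614,-1],[0.02,0.35,0,0,0,-0.614,-1],[0.02,0.35,0,0,0,-0.614,-1]],
])

```text
clock: 15.4
position: [0.5169, 0.1317, 0.0799]
tool_rot: [3.141, -0.003, 0.602]
force: [5.0, 4.0, 0.4]
grip_width: 0.0208
finger_force: 29.4
```

Run:
```python
from h import *
st()
piv=np.array([.6045,.195]);p=observe()['position'][:2]-piv
a=np.degrees(np.arctan2(p[1],p[0]))%360
y0=np.degrees(observe()['tool_rot'][2]);r=np.linalg.norm(p)
e=np.radians(252.57);d=252.57-a;print(r,a,d)
go([*(piv+r*np.array([np.cos(e),np.sin(e)])),observe()['position'][2]],y0+d,10)
```

```text
15.4 [0.5169 0.1317 0.0799] [ 1.7998e+02 -1.7000e-01  3.4470e+01] [5.  4.  0.4] 0.0208 29.4
0.1080580531920262 215.85807357798117 36.71192642201882
10 rows [0.019 0.346 0.   ] turn z -0.612
```

move_arm([
  [[0.02,0.35,0,0,0,-0.612,-1],[0.02,0.35,0,0,0,-0.612,-1],[0.02,0.35,0,0,0,-0.612,-1],[0.02,0.35,0,0,0,-0.612,-1],[0.02,0.35,0,0,0,-0.612,-1],[0.02,0.35,0,0,0,-0.612,-1],[0.02,0.35,0,0,0,-0.612,-1],[0.02,0.35,0,0,0,-0.612,-1],[0.01,0.18,0,0,0,-0.31,-1],[0.01,0.18,0,0,0,-0.31,-1]],
])

```text
clock: 16.4
position: [0.5662, 0.0948, 0.0799]
tool_rot: [3.14, -0.003, 1.179]
force: [2.9, 10.0, 0.7]
grip_width: 0.021
finger_force: 29.7
```

Run:
```python
from h import *
st()
piv=np.array([.6045,.195]);p=observe()['position'][:2]-piv
a=np.degrees(np.arctan2(p[1],p[0]))%360
print(np.linalg.norm(p),a,R.from_euler('xyz',observe()['tool_rot']).as_matrix().T@observe()['force'])
```

```text
16.4 [0.5662 0.0948 0.0799] [179.92  -0.19  67.53] [ 2.9 10.   0.7] 0.021 29.7
0.10722403987642763 249.09616134626444 [10.32705038 -1.1130444  -0.70876781]
```

move_arm([
  [[0.03,0.1,0,0,0,-0.17,-1],[0.03,0.1,0,0,0,-0.17,-1],[0.01,0.1,0,0,0,-0.17,-1],[0.01,0.1,0,0,0,-0.17,-1],[0.0,0.05,0,0,0,-0.1,-1],[0,0.05,0,0,0,0,-1],[0,0.05,0,0,0,0,-1],[0,0,0,0,0,0,-1],[0,0,0,0,0,0,-1],[0,0,0,0,0,0,-1]],
])

```text
clock: 17.4
position: [0.5716, 0.0933, 0.0796]
tool_rot: [-3.135, 0.002, 1.26]
force: [-36.1, 12.0, 32.2]
grip_width: 0.021
finger_force: 35.1
```

Run:
```python
from h import *
st()
piv=np.array([.6045,.195]);p=observe()['position'][:2]-piv
a=np.degrees(np.arctan2(p[1],p[0]))%360
print(np.linalg.norm(p),a,R.from_euler('xyz',observe()['tool_rot']).as_matrix().T@observe()['force'])
```

```text
17.4 [0.5716 0.0933 0.0796] [-1.796e+02  9.000e-02  7.222e+01] [-36.1  12.   32.2] 0.021 35.1
0.10688614014957369 252.08087558719222 [  0.4040183  -38.23329206 -31.97423966]
```

move_arm([
  [[0,-0.08,0,0,0,0,-1],[0,0,0,0,0,0,0.2],[0,0,0,0,0,0,0.2],[0,0,0,0,0,0,0.2],[0,0,-0.6,0,0,0,0.2],[0,0,-1,0,0,0,0.2],[0,0,-1,0,0,0,0.2],[0,0,-1,0,0,0,0.2],[0,0,-1,0,0,0,0.2],[0,0,0,0,0,0,0.2]],
])

```text
clock: 18.4
position: [0.5758, 0.0915, 0.1743]
tool_rot: [3.138, -0.002, 1.258]
force: [0.1, 0.3, 0.0]
grip_width: 0.0515
finger_force: 0.0
```

Run:
```python
from h import *
st();print(observe()['qpos'].round(2))
w=cam('wrist');np.save('w5.npy',w,allow_pickle=True);save(w,'w5.png');s=cam('scene');cv2.imwrite('pics/s5.png',s['color'][:,:,::-1])
for P in [(.5237,-.0622,.08),(.594,-.318,.104)]:print(proj(w,P).round(0))
a=go([.594,-.318,.19],40,20)
```

```text
18.4 [0.5758 0.0915 0.1743] [ 1.7979e+02 -1.1000e-01  7.2070e+01] [0.1 0.3 0. ] 0.0515 0.0
[ 0.13  0.57 -0.55  1.75  0.36  0.92 -0.89]
[314. 442.]
[476. 656.]
20 rows [-0.841  0.608 -0.046] turn z 0.267
```

View pics/w5.png

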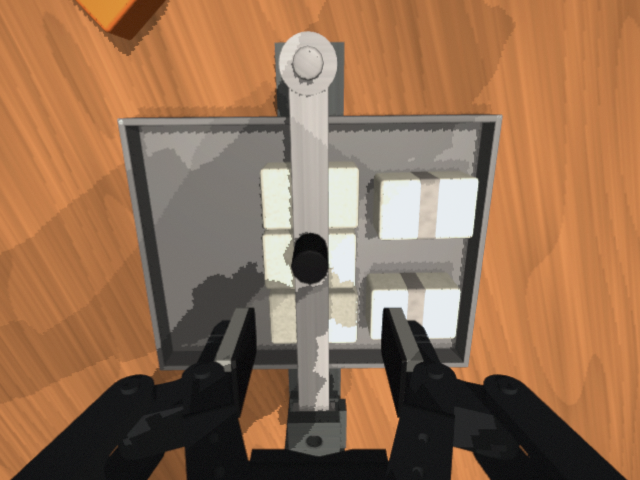

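The bar lies across the tray with its end in the clevis. The clevis hole is at (315,441), within about 1 px of where I predicted it. Now to the pin, at yaw 0.

Run:
```python
from h import *
a=go([.55,-.318,.21],0,20)
a=go([.55,-.318,.21],0,30)
```

```text
20 rows [-0.723  0.823 -0.096] turn z 0.601
30 rows [-0.476  0.554 -0.064] turn z 0.4
```

move_arm([
  [[-0.72,0.82,-0.1,0,0,0.6,0.2],[-0.72,0.82,-0.1,0,0,0.6,0.2],[-0.72,0.82,-0.1,0,0,0.6,0.2],[-0.72,0.82,-0.1,0,0,0.6,0.2],[-0.72,0.82,-0.1,0,0,0.6,0.2],[-0.72,0.82,-0.1,0,0,0.6,0.2],[-0.72,0.82,-0.1,0,0,0.6,0.2],[-0.72,0.82,-0.1,0,0,0.6,0.2],[-0.72,0.82,-0.1,0,0,0.6,0.2],[-0.72,0.82,-0.1,0,0,0.6,0.2]],
])

```text
clock: 19.5
position: [0.6285, -0.1184, 0.1913]
tool_rot: [-3.142, 0.0, 0.624]
force: [0.1, -1.1, 0.8]
grip_width: 0.0513
finger_force: 0.0
```

move_arm([
  [[-0.72,0.82,-0.1,0,0,0.6,0.2],[-0.72,0.82,-0.1,0,0,0.6,0.2],[-0.72,0.82,-0.1,0,0,0.6,0.2],[-0.72,0.82,-0.1,0,0,0.6,0.2],[-0.72,0.82,-0.1,0,0,0.6,0.2],[-0.72,0.82,-0.1,0,0,0.6,0.2],[-0.72,0.82,-0.1,0,0,0.6,0.2],[-0.72,0.82,-0.1,0,0,0.6,0.2],[-0.72,0.82,-0.1,0,0,0.6,0.2],[-0.72,0.82,-0.1,0,0,0.6,0.2]],
])

```text
clock: 20.5
position: [0.5491, -0.3178, 0.2113]
tool_rot: [-3.142, -0.0, -0.004]
force: [-0.2, -0.5, 0.5]
grip_width: 0.0514
finger_force: 0.0
```

Run:
```python
from h import *
st()
w=cam('wrist');np.save('w6.npy',w,allow_pickle=True);save(w,'w6.png')
print(proj(w,(.594,-.318,.104)).round(0))
```

```text
20.5 [ 0.5491 -0.3178  0.2113] [-180.     -0.     -0.22] [-0.2 -0.5  0.5] 0.0514 0.0
[318. 173.]
```

View pics/w6.png

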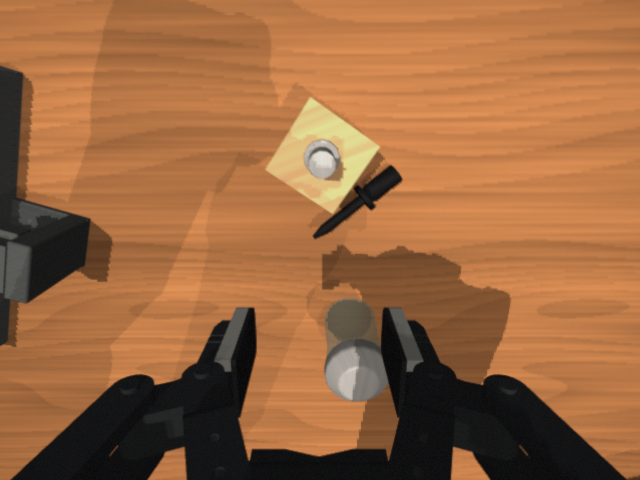

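The silver pin shows at (322,160) in the wooden block, the black look-alike lies loose at (360,200), and the shaker is at (355,370).

Run:
```python
from h import *
w=np.load('w6.npy',allow_pickle=True).item()
print(onz(w,(322,161),.104).round(4),onz(w,(321.5,156),.071).round(4))
P=np.array([onz(w,p,.066) for p in [(311,97),(379,149),(334,214),(266,169)]]);print(P.mean(0),[np.linalg.norm(P[i]-P[i-1]).round(3) for i in range(4)])
print(onz(w,(355,370),.1))
hsv=cv2.cvtColor(w['color'],cv2.COLOR_RGB2HSV)[95:215,265:380];
m=((hsv[...,1]<40)&(hsv[...,2]>120)).astype(np.uint8);v,u=np.nonzero(m);print(len(u),u.min()+265,u.max()+265,v.min()+95,v.max()+95)
```

```text
[ 0.6013 -0.3204  0.104 ] [ 0.6005 -0.3204  0.071 ]
[ 0.59797995 -0.3211832   0.066     ] [np.float64(0.06), np.float64(0.06), np.float64(0.058), np.float64(0.061)]
[ 0.44042916 -0.3461688   0.1       ]
903 305 338 140 177
```

move_arm([
  [[0.64,0.03,0.2,0,0,0,0.2],[0.64,0.03,0.2,0,0,0,0.2],[0.64,0.04,0.2,0,0,0,0.2],[0.63,0.04,0.2,0,0,0,0.2],[0,0,0.8,0,0,0,0.2],[0,0,1,0,0,0,0.2],[0,0,1,0,0,0,0.2],[0,0,0.8,0,0,0,0.2],[0,0,0.5,0,0,0,0.2],[0,0,0,0,0,0,0.2]],
])

```text
clock: 21.55
position: [0.6006, -0.3187, 0.1114]
tool_rot: [-3.141, 0.002, 0.002]
force: [-0.2, -0.4, 0.2]
grip_width: 0.0512
finger_force: 0.0
```

Run:
```python
from h import *
st()
w=cam('wrist');np.save('w7.npy',w,allow_pickle=True);save(w,'w7.png')
print(proj(w,(.6,-.3205,.104)).round(0))
go([.6,-.3205,.076],0,4)
```

```text
21.55 [ 0.6006 -0.3187  0.1114] [-1.7994e+02  1.1000e-01  1.0000e-01] [-0.2 -0.4  0.2] 0.0512 0.0
[322. 314.]
4 rows [-0.014  0.019  0.459] turn z 0.004
```

View pics/w7.png

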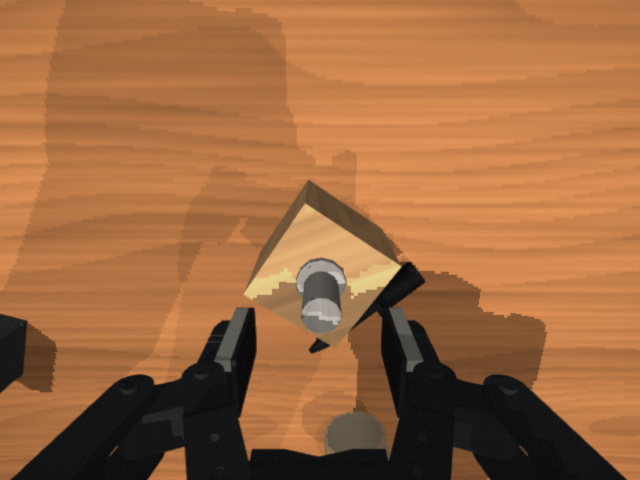

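The pin top is at (321,317), within 3 px of the prediction. Next I descend and close.

move_arm([
  [[-0.03,0.03,0.6,0,0,0,0.2],[-0.03,0.03,0.6,0,0,0,0.2],[0,0,0.5,0,0,0,0.2],[0,0,0,0,0,0,0.2],[0,0,0,0,0,0,-1],[0,0,0,0,0,0,-1],[0,0,0,0,0,0,-1],[0,0,0,0,0,0,-1],[0,0,0,0,0,0,-1],[0,0,0,0,0,0,-1]],
], grip_force=50)

```text
clock: 22.6
position: [0.6004, -0.3205, 0.0797]
tool_rot: [3.141, -0.001, 0.001]
force: [0.1, 0.5, 6.3]
grip_width: 0.0164
finger_force: 49.3
```

move_arm([
  [[0,0,-0.5,0,0,0,-1],[0,0,-1,0,0,0,-1],[0,0,-1,0,0,0,-1],[0,0,-1,0,0,0,-1],[0,0,-1,0,0,0,-1],[0,0,-0.6,0,0,0,-1],[-0.3,-1,0,0,0,0,-1],[-0.3,-1,0,0,0,0,-1],[-0.3,-1,0,0,0,0,-1],[-0.3,-1,0,0,0,0,-1]],
])

```text
clock: 23.6
position: [0.5754, -0.2396, 0.1812]
tool_rot: [-3.142, 0.0, 0.001]
force: [0.2, -0.4, 0.1]
grip_width: 0.0164
finger_force: 48.9
```

Run:
```python
from h import *
st()
go([.49,-.0622,.181],0,10)
go([.5237,-.0622,.181],0,10)
```

```text
23.6 [ 0.5754 -0.2396  0.1812] [-1.7999e+02  2.0000e-02  8.0000e-02] [ 0.2 -0.4  0.1] 0.0164 48.9
10 rows [-0.427 -0.887  0.001] turn z 0.001
10 rows [-0.258 -0.887  0.001] turn z 0.001
```

move_arm([
  [[-0.43,-0.89,0,0,0,0,-1],[-0.43,-0.89,0,0,0,0,-1],[-0.43,-0.89,0,0,0,0,-1],[-0.43,-0.89,0,0,0,0,-1],[-0.43,-0.89,0,0,0,0,-1],[-0.43,-0.89,0,0,0,0,-1],[-0.43,-0.89,0,0,0,0,-1],[-0.43,-0.89,0,0,0,0,-1],[-0.43,-0.88,0,0,0,0,-1],[-0.42,-0.88,0,0,0,0,-1]],
])

```text
clock: 24.6
position: [0.4894, -0.0622, 0.1813]
tool_rot: [3.142, 0.0, 0.001]
force: [0.7, -0.3, -1.2]
grip_width: 0.0164
finger_force: 48.9
```

Run:
```python
from h import *
st()
w=cam('wrist');np.save('w8.npy',w,allow_pickle=True);p=observe()['position']
print(proj(w,(.5237,-.0622,.08)).round(1),proj(w,p+[0,0,-.0137-.055]).round(1),proj(w,p+[0,0,-.0137]).round(1))
a=cv2.resize(w['color'][90:450,190:450],(433,600),interpolation=cv2.INTER_CUBIC)
s=cam('scene');np.save('s8.npy',s,allow_pickle=True)
print(proj(s,(.5237,-.0622,.08)).round(1),proj(s,p+[0,0,-.0137-.055]).round(1),proj(s,p+[0,0,-.0137]).round(1))
b=cv2.resize(s['color'][130:260,210:290],(366,600),interpolation=cv2.INTER_CUBIC)
cv2.imwrite('pics/w8.png',np.hstack([a,b])[:,:,::-1])
```

```text
24.6 [ 0.4894 -0.0622  0.1813] [1.8e+02 0.0e+00 8.0e-02] [ 0.7 -0.3 -1.2] 0.0164 48.9
[318.2 190.9] [313.3 262.2] [311.8 308.1]
[275.7 207.9] [272.9 182.8] [270.3 161. ]
```

View pics/w8.png

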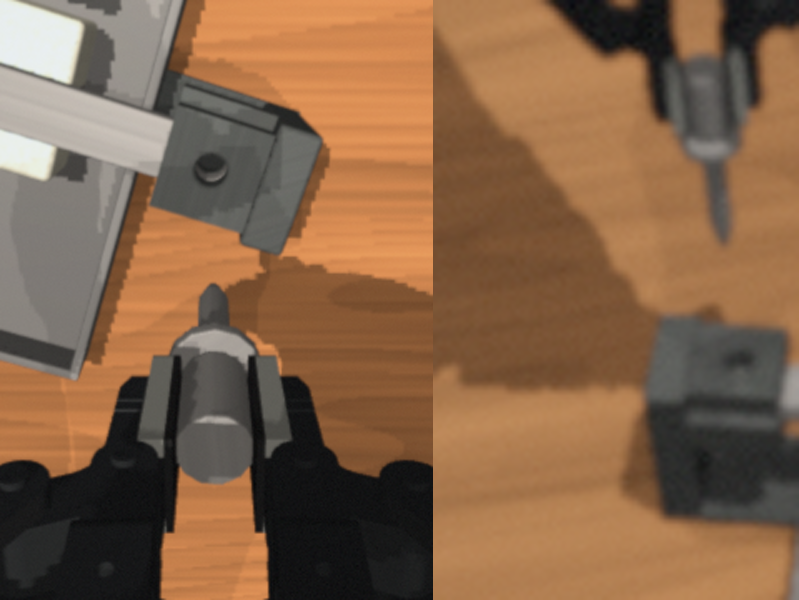

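The wrist half shows the pin tip at full-frame (317.3,262.2) and the hole at (316.7,191.4). The scene half shows the tip at (273.6,182) and the hole at (277.1,208.2). I'll work out the tip-to-hole offset from both views.

Run:
```python
from h import *
w=np.load('w8.npy',allow_pickle=True).item();s=np.load('s8.npy',allow_pickle=True).item()
zt=.1813-.0687
for n,f,t,h in(('w',w,(317.3,262.2),(316.7,191.4)),('s',s,(273.6,182),(277.1,208.2))):
    T=onz(f,t,zt);H=onz(f,h,.08);print(n,T.round(4),H.round(4),(H-T).round(4))
# wrist collar centre / grip top
print(onz(w,(190+216/1.665,90+358/1.667),.1813-.0137+.005),onz(w,(190+214/1.665,90+450/1.667),.1813-.0137+.038))
```

```text
w [ 0.4883 -0.0618  0.1126] [ 0.5234 -0.0613  0.08  ] [ 0.0351  0.0005 -0.0326]
s [ 0.4865 -0.0577  0.1126] [ 0.5251 -0.0597  0.08  ] [ 0.0386 -0.002  -0.0326]
[ 0.49275231 -0.06295942  0.1726    ] [ 0.48829751 -0.06242804  0.2056    ]
```

Run:
```python
from h import *
w=np.load('w8.npy',allow_pickle=True).item();s=np.load('s8.npy',allow_pickle=True).item()
for f,t in((w,(317.3,262.2)),(s,(273.6,182)),(s,(275.7,207.9))):
    print(t,proj(f,onz(f,t,.1126)))
print([observe()['position'].round(4) for _ in range(3)],w['p'],proj(w,(.4894,-.0622,.1126)),proj(s,(.4894,-.0622,.1126)))
print(proj(s,(.5237,-.0622,.08)),onz(s,(275.7,207.9),.08))
```

```text
(317.3, 262.2) [317.3 262.2]
(273.6, 182) [273.6 182. ]
(275.7, 207.9) [275.7 207.9]
[array([ 0.4891, -0.0608,  0.1814]), array([ 0.4891, -0.0608,  0.1814]), array([ 0.4891, -0.0608,  0.1814])] [ 0.57445038 -0.06211573  0.32442528] [318.04174466 260.48084578] [271.51924489 183.41088906]
[275.71446345 207.89180698] [ 0.52371486 -0.0622304   0.08      ]
```

move_arm([
  [[0.3,0,0,0,0,0,-1],[0.3,0,0,0,0,0,-1],[0.3,0,0,0,0,0,-1],[0.3,0,0.2,0,0,0,-1],[0.3,0,0.2,0,0,0,-1],[0.3,0,0.3,0,0,0,-1],[0,0,0.3,0,0,0,-1],[0,0,0.1,0,0,0,-1],[0,0,0,0,0,0,-1],[0,0,0,0,0,0,-1]],
])

```text
clock: 25.7
position: [0.5258, -0.0628, 0.1592]
tool_rot: [3.142, -0.0, 0.001]
force: [-0.3, -0.1, -0.8]
grip_width: 0.0159
finger_force: 49.0
```

Run:
```python
from h import *
st()
w=cam('wrist');np.save('w9.npy',w,allow_pickle=True)
a=cv2.resize(w['color'][190:350,250:390],(525,600),interpolation=cv2.INTER_CUBIC)
s=cam('scene');np.save('s9.npy',s,allow_pickle=True)
b=cv2.resize(s['color'][165:225,255:295],(275,412),interpolation=cv2.INTER_CUBIC)
im=np.zeros((600,800,3),np.uint8);im[:,:525]=a;im[:412,525:]=b
cv2.imwrite('pics/w9.png',im[:,:,::-1])
```

```text
25.7 [ 0.5258 -0.0628  0.1592] [ 1.8e+02 -0.0e+00  8.0e-02] [-0.3 -0.1 -0.8] 0.0159 49.0
```

View pics/w9.png

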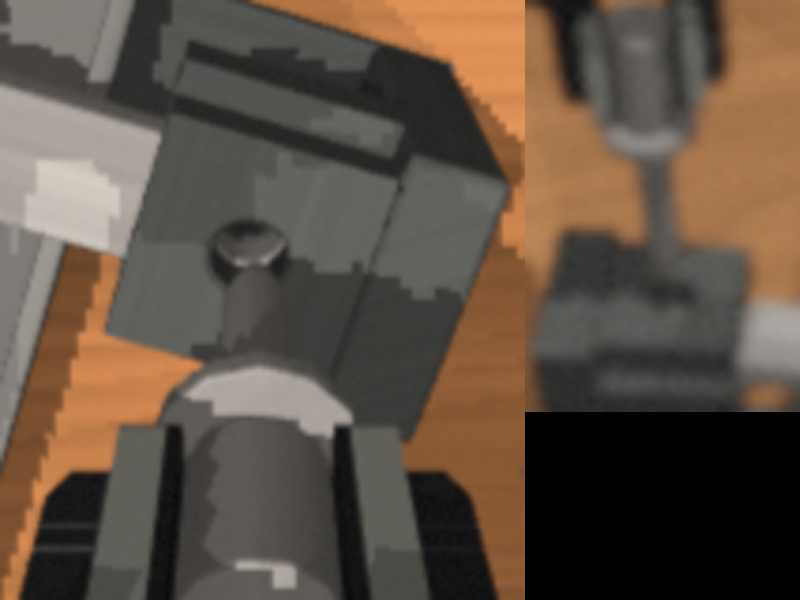

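The tip is just over the hole: tip at about (316.9,261.5), hole at about (316.4,258), and the bar hole shows as a lighter patch through the clevis hole. That was picture twelve, so I've gone over the limit of 10 and won't view any more. From here I'll work from numbers only.

Run:
```python
from h import *
w=np.load('w9.npy',allow_pickle=True).item();s=np.load('s9.npy',allow_pickle=True).item()
for n,f,t,h in(('w',w,(316.9,261.5),(316.4,258)),('s',s,(274.9,203.6),(275.4,207.5))):
  for zt in(.0885,.0905,.0925):
    T=onz(f,t,zt);H=onz(f,h,.08);print(n,zt,T.round(4),H.round(4),(H-T).round(4))
st()
```

```text
w 0.0885 [ 0.5243 -0.0621  0.0885] [ 0.5232 -0.0618  0.08  ] [-0.0011  0.0003 -0.0085]
w 0.0905 [ 0.5251 -0.0621  0.0905] [ 0.5232 -0.0618  0.08  ] [-0.0019  0.0003 -0.0105]
w 0.0925 [ 0.5259 -0.0622  0.0925] [ 0.5232 -0.0618  0.08  ] [-0.0028  0.0003 -0.0125]
s 0.0885 [ 0.5203 -0.0625  0.0885] [ 0.5226 -0.0626  0.08  ] [ 0.0023 -0.0001 -0.0085]
s 0.0905 [ 0.5222 -0.0627  0.0905] [ 0.5226 -0.0626  0.08  ] [ 0.0004  0.     -0.0105]
s 0.0925 [ 0.5241 -0.0628  0.0925] [ 0.5226 -0.0626  0.08  ] [-0.0015  0.0002 -0.0125]
25.8 [ 0.5259 -0.0629  0.1594] [ 1.7999e+02 -2.0000e-02  8.0000e-02] [-0.1 -0.2 -1.7] 0.0161 48.9
```

move_arm([
  [[-0.075,-0.02,0,0,0,0,-1],[0,0,0.1,0,0,0,-1],[0,0,0.1,0,0,0,-1],[0,0,0.1,0,0,0,-1],[0,0,0.1,0,0,0,-1],[0,0,0.1,0,0,0,-1],[0,0,0.1,0,0,0,-1],[0,0,0.1,0,0,0,-1],[0,0,0.1,0,0,0,-1],[0,0,0.1,0,0,0,-1]],
])

```text
clock: 26.8
position: [0.5244, -0.0624, 0.1409]
tool_rot: [-3.142, -0.0, 0.001]
force: [-0.1, -0.8, -1.7]
grip_width: 0.0164
finger_force: 48.9
```

move_arm([
  [[0,0,0.08,0,0,0,-1],[0,0,0.08,0,0,0,-1],[0,0,0.08,0,0,0,-1],[0,0,0.08,0,0,0,-1],[0,0,0.08,0,0,0,-1],[0,0,0.08,0,0,0,-1],[0,0,0.08,0,0,0,-1],[0,0,0.08,0,0,0,-1],[0,0,0.08,0,0,0,-1],[0,0,0,0,0,0,-1]],
])

```text
clock: 27.8
position: [0.5242, -0.0624, 0.1265]
tool_rot: [-3.142, 0.0, 0.001]
force: [-0.1, -0.1, -0.7]
grip_width: 0.0166
finger_force: 48.9
```

move_arm([
  [[0,0,0.08,0,0,0,-1],[0,0,0.08,0,0,0,-1],[0,0,0.08,0,0,0,-1],[0,0,0.08,0,0,0,-1],[0,0,0.08,0,0,0,-1],[0,0,0.08,0,0,0,-1],[0,0,0.08,0,0,0,-1],[0,0,0.08,0,0,0,-1],[0,0,0.08,0,0,0,-1],[0,0,0,0,0,0,-1]],
])

```text
clock: 28.8
position: [0.5243, -0.0624, 0.1121]
tool_rot: [-3.142, 0.0, 0.001]
force: [-1.3, 0.9, -0.7]
grip_width: 0.0163
finger_force: 48.9
```

move_arm([
  [[0,0,0.1,0,0,0,-1],[0,0,0.1,0,0,0,-1],[0,0,0.1,0,0,0,-1],[0,0,0.1,0,0,0,-1],[0,0,0.1,0,0,0,-1],[0,0,0.1,0,0,0,-1],[0,0,0.1,0,0,0,-1],[0,0,0.05,0,0,0,-1],[0,0,0.05,0,0,0,-1],[0,0,0,0,0,0,-1]],
])

```text
clock: 29.8
position: [0.5243, -0.0624, 0.0962]
tool_rot: [-3.142, 0.0, 0.001]
force: [-0.6, -0.5, -1.2]
grip_width: 0.0168
finger_force: 48.9
```

move_arm([
  [[0,0,0.05,0,0,0,-1],[0,0,0.05,0,0,0,-1],[0,0,0.03,0,0,0,-1],[0,0,0,0,0,0,-1],[0,0,0,0,0,0,-1],[0,0,0,0,0,0,-1],[0,0,0,0,0,0,-1],[0,0,0,0,0,0,-1],[0,0,0,0,0,0,-1],[0,0,0,0,0,0,-1]],
])

```text
clock: 30.8
position: [0.5244, -0.0625, 0.0937]
tool_rot: [3.142, 0.0, 0.001]
force: [0.0, -0.2, -0.8]
grip_width: 0.0164
finger_force: 48.9
```

move_arm([
  [[0,0,0.04,0,0,0,-1],[0,0,0.04,0,0,0,-1],[0,0,0.04,0,0,0,-1],[0,0,0,0,0,0,-1],[0,0,0,0,0,0,-1],[0,0,0,0,0,0,-1],[0,0,0,0,0,0,-1],[0,0,0,0,0,0,-1],[0,0,0,0,0,0,-1],[0,0,0,0,0,0,-1]],
])

```text
clock: 31.8
position: [0.5247, -0.0624, 0.0933]
tool_rot: [3.141, -0.001, 0.001]
force: [-13.6, 2.3, 45.8]
grip_width: 0.0163
finger_force: 54.2
```

Collar contact: the force jumped to 46 N and the height is right. I'll relax, open and lift clear.

move_arm([
  [[0,0,-0.07,0,0,0,-1],[0,0,0,0,0,0,0.1],[0,0,0,0,0,0,0.2],[0,0,0,0,0,0,0.2],[0,0,0,0,0,0,0.2],[0,0,-0.3,0,0,0,0.2],[0,0,-0.8,0,0,0,0.2],[0,0,-1,0,0,0,0.2],[0,0,-1,0,0,0,0.2],[0,0,-1,0,0,0,0.2]],
])

```text
clock: 32.8
position: [0.5243, -0.0624, 0.1759]
tool_rot: [-3.141, -0.0, 0.001]
force: [-0.1, -0.1, -0.6]
grip_width: 0.0513
finger_force: 0.0
```

move_arm([
  [[-0.7,0.3,-0.5,0,0,0,0.2],[-0.7,0.3,-0.5,0,0,0,0.2],[-0.7,0.3,-0.5,0,0,0,0.2],[-0.4,0.3,0,0,0,0,0.2],[0,0,0,0,0,0,0.2],[0,0,0,0,0,0,0.2],[0,0,0,0,0,0,0.2],[0,0,0,0,0,0,0.2],[0,0,0,0,0,0,0.2],[0,0,0,0,0,0,0.2]],
])

```text
clock: 33.8
position: [0.4745, -0.0864, 0.2046]
tool_rot: [-3.141, 0.0, 0.002]
force: [-0.1, -0.4, -0.2]
grip_width: 0.0512
finger_force: 0.0
```

Run:
```python
from h import *
st()
w=cam('wrist');T=(.5234,-.0618)
for z in(.118,.08):print(z,proj(w,(*T,z)).round(1))
# bright low-saturation pixels around clevis: collar + grip
u0,v0=proj(w,(*T,.1)).astype(int)
c=w['color'][v0-60:v0+60,u0-50:u0+50];h=cv2.cvtColor(c,cv2.COLOR_RGB2HSV)
m=((h[...,1]<40)&(h[...,2]>110)).astype(np.uint8)
n,l,st_,ce=cv2.connectedComponentsWithStats(m)
for i in range(1,n):
    if st_[i,4]>40:print(st_[i]+[u0-50,v0-60,0,0,0],(ce[i]+[u0-50,v0-60]).round(1))
# outline expected of collar top (z .085,r .013) and grip top
for r,z in((.013,.085),(.009,.118)):
    P=np.array([proj(w,(T[0]+r*np.cos(a),T[1]+r*np.sin(a),z)) for a in np.arange(0,6.3,.1)]);print(P.min(0).round(1),P.max(0).round(1))
```

```text
33.8 [ 0.4745 -0.0864  0.2046] [-1.7999e+02  1.0000e-02  9.0000e-02] [-0.1 -0.4 -0.2] 0.0512 0.0
0.118 [276.4 171.3]
0.08 [282.1 162.5]
[ 229  106   31  118 2062] [240.5 146.6]
[ 262  143   40   44 1113] [279.2 164.5]
[261.8 143.4] [301.  182.9]
[261.  155.7] [291.8 186.6]
```

The blob of pin and collar spans (262-302, 143-187). A collar seated on the clevis should span (261.8-301, 143.4-186.6), so it fits, and the contact height agrees. I'm handing the job in.

```bash
python3 -c "
from workcell import job_done
print(job_done())"
```

```text
the job is handed in; nothing more can be done
None
```

The job is handed in at about 34 s: all five butter blocks lie flat in a single layer, the bar is against its stop in the clevis, and the pin is down through both with its collar on the clevis; the shaker and mug were not touched, but I viewed 12 pictures against the limit of 10.

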